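# Fold down the sprung sample shelf and stand a vial on it

### The arm

A 7-joint arm with a two-finger parallel gripper is mounted at the origin on a cart in front of the work surface, level with it; the furniture and walls round the work are solid. World frame = base frame: x ahead of the robot, y to its left, z up, the work surface at z = 0. Lengths are in mm, angles in rad, forces in N, time in s.
With the tool pointing down it reaches from about 400 to 875 mm from the base axis. Payload 4.4 kg.
Tool frame: the origin (TCP) lies midway between the tips of the shut fingers; the grasp point (between the pads) lies 19 mm behind it; z points along the fingers, y is the line along which they close (so a half turn about z gives the same grasp; the last joint's range is limited). The gripper opens to 85 mm and grips with 20 to 120 N. Pads are 22 mm wide; open, the fingers measure 114 mm over their backs; the gripper's body (76 mm by 85 mm) begins 54 mm behind the grasp point. The pads swing forward as they close: fully open they stand 13 mm farther back than shut.
Start: joints at [1.176, 0.628, 0.038, 1.517, -0.027, 0.996, -0.02], TCP at [209.918, -615.185, 231.313] pointing down, gripper open.
Joint ranges: [-3.06, 3.06], [-0.37, 2.12], [-1.25, 1.32], [0.18, 2.47], [-1.1, 4.24], [0.23, 1.98], [-2.94, 2.94]. Speed limits (rad/s): [2.57, 2.57, 3.14, 3.14, 3.14, 3.14, 3.14].

### API

Orientations are given as [roll, pitch, yaw] about the fixed x, y, z axes, in that order (R = Rz(yaw) Ry(pitch) Rx(roll)).
In Python, from cell import read_state, get_image, finish_job gives the robot as it stands.
- The arm moves only by the tool send_rows, never from a script. Its argument "series" is a list of rows, each an object of numbers: "ax", "ay", "az": the turn, a rotation vector about the tool's x, y, z in rad; "dx", "dy", "dz": the shift along the tool's x, y, z in cm; "hand": the closure, from 0 (fully open) to 1 (shut). In form: [{"ax": .., "ay": .., "az": .., "dx": .., "dy": .., "dz": .., "hand": ..}, ...]. A call has 1 to 10 rows; each row is the pose to reach, as a shift and turn from the pose commanded when the call began, along the tool's axes at that moment; what a row does not reach only later rows make up. A row lasts 1/10 s, in which the tool goes at most 50 mm and 8.59 degrees, less where a joint would pass 70% of its speed; a pose out of reach is approached as far as the arm can. A call with a gripper value outside its range is refused whole. The fingers move at their own pace and stop on an object; the grip force is fixed at half the most. Time passes only in rows, so rows that repeat a pose let the fingers close. It gives the time, the measured TCP pose, the force, the opening and the grip force at its end, in the units of the state.
- read_state(): the state, without advancing time (a new reading comes with each control period).
- get_image(name): name is "side" or "top"; returns a dict with "pixels" (400x640x3 uint8, red, green, blue), "mtx" (3x3 intrinsics, pixels), "R" (3x3) and "t" (3): a world point X has camera coordinates R X + t. Camera axes: x right, y down, z forward; pixel columns grow to the right and rows downward; lengths in mm; the calibration is good to about 2 mm. A picture is of the moment at which its call begins. There is no depth.
- finish_job(): hands the job in; it is judged then, once.
The state is a dict: "clock": time; "qpos": joint angles; "qd": joint speeds; "tau": joint torques, N m; "eef_pos": TCP position; "tool_rot": TCP orientation; "force": force on the tool from outside, world axes, zero at the start; "torque": the same for the moment, N m; "width": finger opening in mm; "gripper_force": force on a finger pad.
Only numpy, scipy, OpenCV 4.12 (cv2) and the standard library are available. Lean on these libraries where they do the work, as an engineer would, in place of code of your own. Each camera call takes 0.05 s, during which the arm holds its last target. There are 200 camera calls.

### The job

Swing the stand's sprung white shelf down towards you, past its over-centre point, until it snaps down against its lower stop, then press on its front part against the stop with about 12 N for a full second to make sure it is home; never push on the shelf with more than 16 N. Then take the vial with the blue cap out of the rack, stand it upright on the middle of the lowered shelf and let go, leaving the other vials, the beaker and the cup alone.

Things in the scene. Friction and masses are not known exactly. Their poses are not given: they have to be found in the camera images.
- stand: Low grey stand screwed to the worktop: base plate 150 x 104 x 12 mm, two aluminium cheek plates (outer faces 87 mm apart, up to 81 mm high at the hinge), a coil spring outside the +y cheek. Origin on the worktop right under the hinge axis. z is up; -x is the front, the side to which the shelf folds down (roughly towards the robot); y runs along the hinge axis.
- shelf_hinge (a point): Point on the shelf's hinge axis, midway between the cheeks, 70 mm above the worktop. Axes as stand.
- shelf (a joint): Hinge of the sprung shelf, rad: 0 = stowed, upright and leaning 10 degrees back; 1.745 = level, on its lower stop. The spring drives it back to 0 up to about 1.26, beyond that it pulls it down by itself. Pushing square at 85 mm from the hinge takes about 7 N at first, falling to nothing at the over-centre point. The lower stop is a stiff rubber buffer (gives about 1 mm at 12 N).
- shelf_front (a point): Where to push: on the load face (grey mat; on top once the shelf is down, facing back, away from the robot, when stowed), mid-width, 85 mm from the hinge axis. Shelf: white plate 70 mm wide, 6 mm thick, 12 to 108 mm from the axis; load face 4 mm above the axis when down. Behind it all is free higher than 81 mm. Axes: -x from hinge to free edge, z out of the load face, y along the hinge.
- shelf_middle (a point): Centre of the grey mat on the load face, 60 mm from the hinge axis: the vial goes here. Axes as shelf_front.
- rack: Blue plastic vial rack fixed to the worktop, 75 x 190 x 40 mm, origin on the worktop under its centre, y along its length. Three vials stand in its row at x = -17.5 mm, at y = -72, 0 and +72 mm, in holes about 20 mm wide, on the rack's floor 4 mm up. The rack's top is 40 mm high.
- vial_blue_center (a point): Centre (half-way up) of the glass vial with the BLUE cap: 16 mm diameter, 68 mm high, so its foot is 34 mm below and its cap's top 34 mm above this point; 22 g or so. z is its axis. In the rack only its top 32 mm stands clear: grip it there and lift straight up.
- vial_red_center (a point): Centre of the like vial with the red cap (leave alone).
- vial_amber_center (a point): Centre of the like amber vial with the black cap (leave alone).
- beaker: Empty glass beaker, 61 x 65 x 81 mm, loose, near the stand (leave alone). Origin at its foot.
- cup: White cup, 64 mm wide, 54 mm high, loose (leave alone). Origin at its foot.
Mind the look-alikes: they are no part of the job. What is meant by the stand is not red, and is the larger of those in its own colour.

How it is judged (in metres and radians):
On the way:
1. the shelf is down on its stop and is pressed there by the fingers with more than 9 N, for 0.4 s (value of joint shelf above 1.7 rad and contact force between the fingers and shelf above 9 N), for 0.4 s.
At the end, for the whole second after the job is handed in: The shelf is down on its stop (joint above 1.70 rad) and the blue-capped vial stands on it by itself, upright within 7 degrees, its axis within 20 mm of the middle of the mat (value of joint shelf above 1.7 rad and horizontal distance between vial_blue_center and shelf_middle below 0.02 m and z of vial_blue_center in the frame of shelf_middle between 0.03 and 0.038 m and angle between vial_blue_center's own z axis and vertical below 0.12 rad and contact force between vial_blue and shelf above 0.05 N); the robot touches nothing.
It fails at once if the shelf pushed with more than 16 N (contact force between any of the fingers, the arm and shelf above 16 N).
It fails at once if the red or amber vial shifted by more than 20 mm (distance of any of vial_red_center, vial_amber_center from where it was at the start of the episode above 0.02 m).
It fails at once if the beaker or the cup shifted by more than 20 mm (distance of any of beaker, cup from where it was at the start of the episode above 0.02 m).
It also fails if it takes over 72 s, if anything falls off the work surface, if the arm or the gripper's body presses on something with over 40 N, if the wrist force passes 120 N, or if a joint passes its speed limit or range.

## Working session

There is one attempt and no reset: what is moved stays moved. The work goes in short steps, Python scripts to look and compute and a tool call to move; the robot and the scene stay as the last step left them, time stands still between calls to the robot, and variables do not carry over. Pictures are saved under pics/ and viewed, at most 10 in all, crops included, and the job is handed in when it is done.

Besides the shell and the picture viewer there is one more tool, called after "Request:" in YAML: its name, and indented under it one key for each argument. send_rows: Moves the arm, as the interface text tells. Its arguments: {"type":"object","properties":{"series":{"type":"array","items":{"type":"object","properties":{"ax":{"type":"number"},"ay":{"type":"number"},"az":{"type":"number"},"dx":{"type":"number"},"dy":{"type":"number"},"dz":{"type":"number"},"hand":{"type":"number"}}}}},"required":["series"]}

```bash
mkdir -p pics; python3 - <<'E'
from cell import *
import cv2,pickle
d={}
for n in("side","top"):
    im=get_image(n); d[n]=im; cv2.imwrite(f"pics/{n}0.png",im["pixels"][:,:,::-1])
    print(n,im["mtx"],im["R"],im["t"])
pickle.dump(d,open("c0.pkl","wb"))
print(read_state())
E
```

```text
side [[499.97361211   0.         320.66349994]
 [  0.         499.97361211 208.16495147]
 [  0.           0.           1.        ]] [[ 0.99960402  0.02760634 -0.00544873]
 [ 0.01152265 -0.57823949 -0.8157857 ]
 [-0.02567153  0.81539989 -0.57832862]] [-531.11183464   50.72014265 1335.35388049]
top [[420.38313906   0.         323.08452472]
 [  0.         420.38313906 193.45106364]
 [  0.           0.           1.        ]] [[ 0.07610305 -0.99709659  0.00259291]
 [-0.97297136 -0.07482981 -0.21846564]
 [ 0.21802537  0.01410308 -0.9758412 ]] [-85.42624351 552.35456793 974.35439339]
{'clock': 0.1, 'qpos': array([ 1.17621395,  0.62923253,  0.03842739,  1.51820325, -0.02702448,
        0.99631693, -0.01998357]), 'qd': array([ 0.00099208, -0.00189852,  0.00034307, -0.0017087 , -0.00032002,
       -0.00068449, -0.00069488]), 'tau': array([ 3.48380359e-03, -5.64533830e+01,  1.23080358e+00, -1.93974906e+01,
        1.13804138e-02,  5.40438050e-03, -4.10757559e-05]), 'eef_pos': array([ 209.75547466, -614.66739897,  230.51511197]), 'tool_rot': array([-3.13994941e+00, -1.67661316e-05,  3.28800992e-01]), 'force': array([-0.31244972,  0.6353313 , -0.32515437]), 'torque': array([-0.04463338,  0.01423313, -0.01026657]), 'gripper_force': 0.0, 'width': 85.29501759966077}
```

View pics/side0.png

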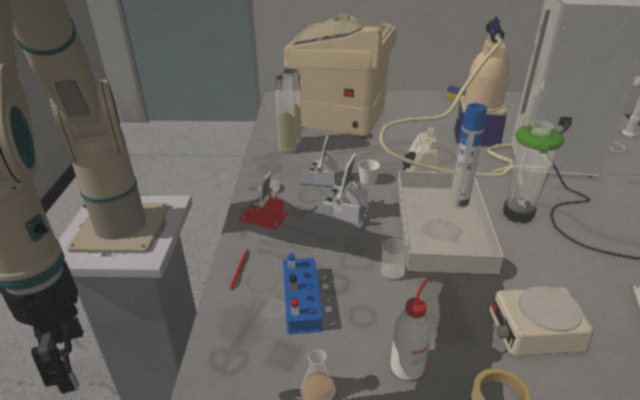

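View pics/top0.png

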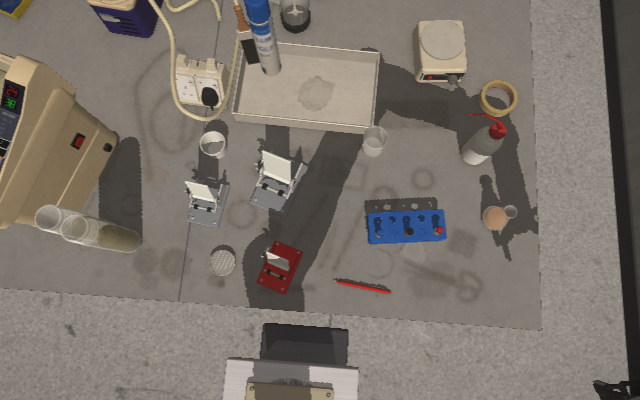

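The stands are: grey A at top (278,180) / side (343,203), grey B at top (207,200) / side (320,172), and a red one at top (280,265) / side (265,212). A is the larger grey one, so it fits. The blue-capped vial is at side (292,260) and top (378,228), the beaker at top (374,142), and the cup at top (213,145). I'll confirm with one enlarged crop.

```bash
python3 - <<'E'
import cv2,pickle,numpy as np
d=pickle.load(open("c0.pkl","rb"))
t=d["top"]["pixels"][:,:,::-1];s=d["side"]["pixels"][:,:,::-1]
f=lambda im,x,y,w,h,k:cv2.resize(im[y:y+h,x:x+w],(w*k,h*k),interpolation=cv2.INTER_CUBIC)
# each crop 5x: 80x60 -> 400x300
o=np.vstack([np.hstack([f(t,245,140,80,60,5),f(s,305,145,80,60,5)]),np.hstack([f(t,362,190,100,75,4),f(s,265,250,80,60,5)])]) 
cv2.imwrite("pics/crop1.png",o)
E
```

```text
(no output)
```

View pics/crop1.png

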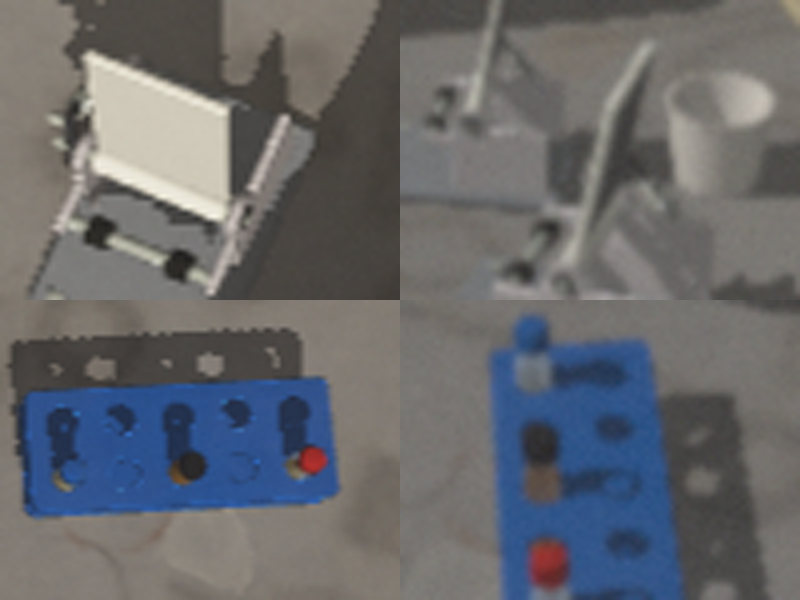

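```bash
cat > h.py <<'E'
import numpy as np,cv2,pickle
from scipy.optimize import least_squares
from scipy.spatial.transform import Rotation as Rn
d=pickle.load(open("c0.pkl","rb"))
def proj(c,X):
    p=d[c]["R"]@np.asarray(X,float)+d[c]["t"]; q=d[c]["mtx"]@p; return q[:2]/q[2]
def tri(pt,ps):
    r=least_squares(lambda X:np.r_[proj("top",X)-pt,proj("side",X)-ps],[600,0,50]); return r.x,np.abs(r.fun).max()
def onz(c,p,z):
    R,t,K=d[c]["R"],d[c]["t"],d[c]["mtx"]; C=-R.T@t; v=R.T@np.linalg.solve(K,[*p,1]); return C+v*(z-C[2])/v[2]
E
python3 - <<'E'
from h import *
np.set_printoptions(precision=1,suppress=True)
for c in d: print(c,-d[c]["R"].T@d[c]["t"])
for n,a,b in [("blue",(380,232.5-.0),(291.4,257)),("black",(409.5,231.3),(293,278.6)),("red",(440.3,230),(294.6,302.4))]: print(n,*tri(a,b), onz("top",a,65),onz("side",b,65))
# colour centroids
for c in d:
    hsv=cv2.cvtColor(d[c]["pixels"],cv2.COLOR_RGB2HSV); m=cv2.inRange(hsv,(105,120,60),(120,255,255))
    n,l,st,ce=cv2.connectedComponentsWithStats(m)
    for i in range(1,n):
        if st[i,4]>300: print(c,st[i],ce[i],cv2.minAreaRect(np.argwhere(l==i)[:,::-1].astype(np.float32)))
for p in [(368.3,213.3),(444,209.5),(447,238),(369,243.7)]: print("rack",onz("top",p,40))
a=np.deg2rad(10);u=np.array([np.sin(a),0,np.cos(a)]);n=np.array([np.cos(a),0,-np.sin(a)])
obs=[("top",(263,150.4),108*u-2*n+[0,35,0]),("top",(291,160.6),108*u-2*n-[0,35,0]),("top",(289.4,183.5),12*u-2*n-[0,35,0]),("top",(263.4,173),12*u-2*n+[0,35,0]),("side",(355.5,153.5),108*u+1*n-[0,35,0])]
def f(q,r=False):
    R=Rn.from_euler("z",q[2]).as_matrix()
    return np.concatenate([proj(c,R@X+[q[0],q[1],70])-p for c,p,X in obs])
r=least_squares(f,[700,100,-.3],loss="soft_l1"); print(r.x,np.rad2deg(r.x[2]),f(r.x))
for nme,p in [("beaker_top",(374,142)),]: print(nme,onz("top",p,40))
print("cup",onz("top",(213,145),27))
E
```

```text
side [  564.6 -1044.9   810.8]
top [ 331.5  -57.6 1071.7]
blue [ 470.7 -186.8   65.6] 0.08340431415345506 [ 471.  -186.8   65. ] [ 470.4 -186.2   65. ]
black [ 479.2 -257.4   65.7] 0.02130608365641251 [ 479.3 -257.5   65. ] [ 479.2 -256.6   65. ]
red [ 487.8 -330.3   69. ] 0.11535424291037089 [ 488.1 -331.4   65. ] [ 487.5 -326.4   65. ]
side [463 104  22  26 428] [473.5 116.9] ((473.8840026855469, 116.88800048828125), (19.58795738220215, 25.938390731811523), 10.30484676361084)
side [ 284  254   38   80 2138] [303.  296.5] ((302.2735900878906, 292.74041748046875), (79.02924346923828, 35.15271759033203), 86.3086166381836)
top [244   0  26  24 483] [257.4  10.2] ((256.5, 11.5), (23.0, 25.0), 90.0)
top [ 367  210   79   34 2255] [405.  226.1] ((406.0669860839844, 226.374755859375), (31.35296630859375, 77.51758575439453), 87.20729064941406)
rack [ 520.1 -158.8   40. ]
rack [ 544.2 -346.7   40. ]
rack [ 473.4 -355.    40. ]
rack [ 444.8 -164.4   40. ]
[592.3  71.7 -63.1] -3614.529372855174 [-2.2  0.7 -0.7  0.3  1.4 -5.   0.5 -3.5 -6.2 12.5]
beaker_top [ 708.1 -163.6   40. ]
cup [672.2 254.1  27. ]
```

```bash
cat > st.py <<'E'
from h import *
np.set_printoptions(precision=1,suppress=True)
a=np.deg2rad(10);u=np.array([np.sin(a),0,np.cos(a)]);n=np.array([np.cos(a),0,-np.sin(a)])
obs=[("top",(263,150.4),108*u-2*n+[0,35,0]),("top",(291,160.6),108*u-2*n-[0,35,0]),("top",(289.4,183.5),12*u-2*n-[0,35,0]),("top",(263.4,173),12*u-2*n+[0,35,0]),("side",(355.5,153.5),108*u+1*n-[0,35,0])]
def f(q):
    R=Rn.from_euler("z",q[2]/100).as_matrix()
    return np.concatenate([proj(c,R@X+[q[0],q[1],70])-p for c,p,X in obs])
r=least_squares(f,[640,70,-36]); q=r.x
E
python3 - <<'E'
from st import *
print(tri((291,160.6),(355.5,153.5)))
print(q,f(q))
R=Rn.from_euler("z",q[2]/100).as_matrix()
k=4
for c,(x,y,w,h) in {"top":(235,135,100,75),"side":(295,140,100,75)}.items():
    im=cv2.resize(d[c]["pixels"][y:y+h,x:x+w,::-1],(w*k,h*k),interpolation=cv2.INTER_CUBIC).copy()
    def P(X): return tuple(int(v) for v in ((proj(c,R@np.array(X,float)+[q[0],q[1],0])-[x,y]+.5)*k))
    H=np.array([0,0,70])
    c4=[H+r_*u-2*n+[0,s,0] for r_,s in((12,-35),(12,35),(108,35),(108,-35))]
    c5=[H+r_*u+4*n+[0,s,0] for r_,s in((12,-35),(12,35),(108,35),(108,-35))]
    for C,col in((c4,(0,0,255)),(c5,(0,200,0)),([H+[0,43.5,0],H-[0,43.5,0]],(255,0,0))):
        cv2.polylines(im,[np.array([P(p) for p in C])],True,col,1)
    cv2.imwrite(f"pics/_{c}.png",im)
cv2.imwrite("pics/fit.png",np.hstack([cv2.imread("pics/_top.png"),cv2.imread("pics/_side.png")]))
E
```

```text
(array([603.1,  30.9, 207.2]), np.float64(5.689006042587096))
[591.4  73.4 -20.3] [-3.7  1.6 -1.6 -0.3  0.9 -5.4 -0.5 -2.5 -5.8 12. ]
```

View pics/fit.png

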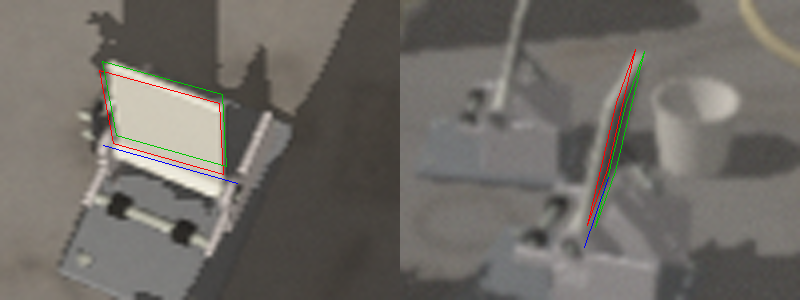

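The side view's topmost corner (356,153) is the far +y corner, and the near one is at about (346,165). I'll refit with that.

```bash
python3 - <<'E'
s=open("st.py").read()
s=s.replace('("side",(355.5,153.5),108*u+1*n-[0,35,0])','("side",(355.7,153.3),108*u+1*n+[0,35,0]),("side",(346.8,165),108*u-2*n-[0,35,0])').replace('(289.4,183.5)','(289.4,184)').replace('(263.4,173)','(264,175)')
open("st.py","w").write(s)
E
python3 - <<'E'
from st import *
print(q,f(q))
R=Rn.from_euler("z",q[2]/100).as_matrix()
k=4
for c,(x,y,w,h) in {"top":(235,135,100,75),"side":(295,140,100,75)}.items():
    im=cv2.resize(d[c]["pixels"][y:y+h,x:x+w,::-1],(w*k,h*k),interpolation=cv2.INTER_CUBIC).copy()
    def P(X): return tuple(int(v) for v in ((proj(c,R@np.array(X,float)+[q[0],q[1],0])-[x,y]+.5)*k))
    H=np.array([0,0,70])
    c4=[H+r_*u-2*n+[0,s,0] for r_,s in((12,-35),(12,35),(108,35),(108,-35))]
    c5=[H+r_*u+4*n+[0,s,0] for r_,s in((12,-35),(12,35),(108,35),(108,-35))]
    for C,col in((c4,(0,0,255)),(c5,(0,200,0)),([H+[0,43.5,0],H-[0,43.5,0]],(255,0,0))):
        cv2.polylines(im,[np.array([P(p) for p in C])],True,col,1)
    cv2.imwrite(f"pics/_{c}.png",im)
cv2.imwrite("pics/fit2.png",np.hstack([cv2.imread("pics/_top.png"),cv2.imread("pics/_side.png")]))
E
```

```text
[588.1  70.5 -28.5] [-1.5  2.2 -0.3  2.7  1.6 -3.3  0.3 -4.2 -1.4 -0.2 -0.8  0.9]
```

View pics/fit2.png

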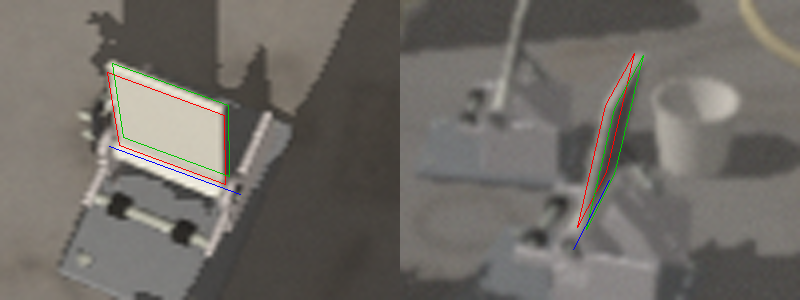

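```bash
python3 - <<'E'
s=open("st.py").read()
s=s.replace('("top",(263,150.4),108*u-2*n','("top",(263,150.4),108*u+4*n').replace('("top",(291,160.6),108*u-2*n','("top",(291.3,160.8),108*u+4*n')
i=s.index('("top",(289.4');j=s.index('("side"')
s=s[:i]+s[j:]
open("st.py","w").write(s)
E
python3 - <<'E'
from st import *
print(q,f(q))
R=Rn.from_euler("z",q[2]/100).as_matrix()
T=lambda X:R@np.array(X,float)+[q[0],q[1],0]
k=4
for c,(x,y,w,h) in {"top":(235,135,100,75),"side":(295,140,100,75)}.items():
    im=cv2.resize(d[c]["pixels"][y:y+h,x:x+w,::-1],(w*k,h*k),interpolation=cv2.INTER_CUBIC).copy()
    def P(X): return tuple(int(v) for v in ((proj(c,T(X))-[x,y]+.5)*k))
    H=np.array([0,0,70])
    c4=[H+r_*u-2*n+[0,s,0] for r_,s in((12,-35),(12,35),(108,35),(108,-35))]
    c5=[H+r_*u+4*n+[0,s,0] for r_,s in((12,-35),(12,35),(108,35),(108,-35))]
    for C,col in((c4,(0,0,255)),(c5,(0,200,0)),([H+[0,43.5,0],H-[0,43.5,0]],(255,0,0)),([(-110,52,12),(-110,-52,12),(40,-52,12),(40,52,12)],(255,0,255))):
        cv2.polylines(im,[np.array([P(p) for p in C])],True,col,1)
    cv2.imwrite(f"pics/_{c}.png",im)
cv2.imwrite("pics/fit3.png",np.hstack([cv2.imread("pics/_top.png"),cv2.imread("pics/_side.png")]))
E
```

```text
[589.6  71.2 -30.1] [-0.4 -0.9  0.2 -0.2 -0.7 -0.2 -0.5  0.8]
```

View pics/fit3.png

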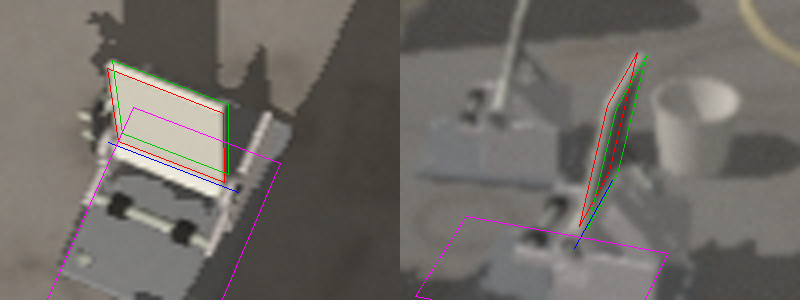

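The stand fit is sub-pixel: hinge at (590,71), yaw -0.30. Rack yaw is about 0.12, and the blue vial is at (471,-186). Next I move to a point behind and above the shelf.

Request:
send_rows:
  series:
    - {"dx":4,"dy":-3,"dz":-2,"az":-0.1,"hand":1}
    - {"dx":63,"dy":-49.2,"dz":-3,"az":-0.94,"hand":1}
    - {"dx":63,"dy":-49.2,"dz":-3,"az":-0.94,"hand":1}
    - {"dx":63,"dy":-49.2,"dz":-3,"az":-0.94,"hand":1}
    - {"dx":63,"dy":-49.2,"dz":-3,"az":-0.94,"hand":1}
    - {"dx":63,"dy":-49.2,"dz":-3,"az":-0.94,"hand":1}
    - {"dx":63,"dy":-49.2,"dz":-3,"az":-0.94,"hand":1}
    - {"dx":63,"dy":-49.2,"dz":-3,"az":-0.94,"hand":1}
    - {"dx":63,"dy":-49.2,"dz":-3,"az":-0.94,"hand":1}
    - {"dx":63,"dy":-49.2,"dz":-3,"az":-0.94,"hand":1}

```text
invalid input at $.series[0]: expected keys ax, ay, az, dx, dy, dz, hand
```

```bash
cat > g.py <<'E'
# usage: g.py  x y z yaw in world, or s x y z in the stand frame -> tool shift (cm) and az
import sys,numpy as np
from scipy.spatial.transform import Rotation as Rn
from cell import read_state
s=read_state(); np.set_printoptions(precision=2,suppress=True)
H=np.array([589.6,71.2,0]);S=Rn.from_euler("z",-.301)
p=s["eef_pos"];R=Rn.from_euler("xyz",s["tool_rot"])
print("t",s["clock"],"pos",p,"rot",s["tool_rot"],"stand",S.inv().apply(p-H),"F",s["force"],"w",s["width"],"q",s["qpos"])
a=sys.argv[1:]
for v in a:
    f,*n=v.split(","); n=np.array(n,float)
    X=S.apply(n[:3])+H if f=="s" else n[:3]
    T=Rn.from_euler("xyz",[np.pi,0,n[3]])
    print(v,"shift cm",R.inv().apply(X-p)/10,"turn",(R.inv()*T).as_rotvec())
E
python3 g.py s,60,0,260,1.27
```

```text
t 0.1 pos [ 209.76 -614.67  230.52] rot [-3.14 -0.    0.33] stand [-159.42 -767.65  230.52] F [-0.31  0.64 -0.33] w 85.29501759966077 q [ 1.18  0.63  0.04  1.52 -0.03  1.   -0.02]
s,60,0,260,1.27 shift cm [ 62.95 -49.12  -2.87] turn [-0.   -0.   -0.94]
```

Request:
send_rows:
  series:
    - {"ax":0,"ay":0,"dx":4,"dy":-3,"dz":-2,"az":-0.1,"hand":1}
    - {"ax":0,"ay":0,"dx":63,"dy":-49.2,"dz":-3,"az":-0.94,"hand":1}
    - {"ax":0,"ay":0,"dx":63,"dy":-49.2,"dz":-3,"az":-0.94,"hand":1}
    - {"ax":0,"ay":0,"dx":63,"dy":-49.2,"dz":-3,"az":-0.94,"hand":1}
    - {"ax":0,"ay":0,"dx":63,"dy":-49.2,"dz":-3,"az":-0.94,"hand":1}
    - {"ax":0,"ay":0,"dx":63,"dy":-49.2,"dz":-3,"az":-0.94,"hand":1}
    - {"ax":0,"ay":0,"dx":63,"dy":-49.2,"dz":-3,"az":-0.94,"hand":1}
    - {"ax":0,"ay":0,"dx":63,"dy":-49.2,"dz":-3,"az":-0.94,"hand":1}
    - {"ax":0,"ay":0,"dx":63,"dy":-49.2,"dz":-3,"az":-0.94,"hand":1}
    - {"ax":0,"ay":0,"dx":63,"dy":-49.2,"dz":-3,"az":-0.94,"hand":1}

```text
clock: 1.1
eef_pos: [482.4, -198.2, 256.6]
tool_rot: [-3.141, 0.0, 1.268]
force: [0.9, -1.5, -0.9]
width: -0.1
gripper_force: 0.0
```

```bash
python3 g.py s,60,0,260,1.27
```

```text
t 1.1 pos [ 482.35 -198.19  256.61] rot [-3.14  0.    1.27] stand [ -22.56 -289.08  256.61] F [ 0.94 -1.55 -0.93] w -0.14044668891692086 q [ 0.53  0.42 -0.27  1.84  0.14  0.9  -0.11]
s,60,0,260,1.27 shift cm [28.92  8.22 -0.34] turn [-0.  0. -0.]
```

Request:
send_rows:
  series:
    - {"ax":0,"ay":0,"az":0,"dx":28.5,"dy":8,"dz":0,"hand":1}
    - {"ax":0,"ay":0,"az":0,"dx":28.5,"dy":8,"dz":0,"hand":1}
    - {"ax":0,"ay":0,"az":0,"dx":28.5,"dy":8,"dz":0,"hand":1}
    - {"ax":0,"ay":0,"az":0,"dx":28.5,"dy":8,"dz":0,"hand":1}
    - {"ax":0,"ay":0,"az":0,"dx":28.5,"dy":8,"dz":0,"hand":1}
    - {"ax":0,"ay":0,"az":0,"dx":28.5,"dy":8,"dz":0,"hand":1}
    - {"ax":0,"ay":0,"az":0,"dx":28.5,"dy":8,"dz":0,"hand":1}
    - {"ax":0,"ay":0,"az":0,"dx":28.5,"dy":8,"dz":0,"hand":1}
    - {"ax":0,"ay":0,"az":0,"dx":28.5,"dy":8,"dz":0,"hand":1}
    - {"ax":0,"ay":0,"az":0,"dx":28.5,"dy":8,"dz":0,"hand":1}

```text
clock: 2.1
eef_pos: [642.5, 46.2, 256.7]
tool_rot: [-3.141, 0.001, 1.266]
force: [-0.0, 0.1, 1.1]
width: 0.5
gripper_force: 0.0
```

```bash
python3 g.py s,60,0,145,1.27; python3 - <<'E'
from cell import *
import cv2,numpy as np
k=3;o=[]
for n,x,y in(("top",220,100),("side",290,90)):
    o.append(cv2.resize(get_image(n)["pixels"][y:y+133,x:x+133,::-1],(399,399),interpolation=cv2.INTER_CUBIC))
cv2.imwrite("pics/a.png",np.hstack(o))
E
```

```text
t 2.1 pos [642.46  46.17 256.67] rot [-3.14  0.    1.27] stand [ 57.91  -8.23 256.67] F [-0.01  0.06  1.1 ] w 0.5315125184541031 q [ 0.05  0.61 -0.27  1.5   0.18  1.06 -0.57]
s,60,0,145,1.27 shift cm [ 0.84  0.21 11.17] turn [-0.  0. -0.]
```

View pics/a.png

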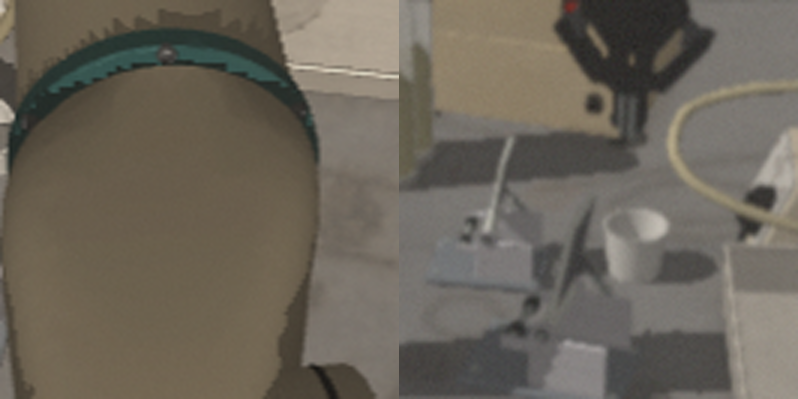

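The side view shows the shut fingertips at about (365,137), above and behind the upright shelf (top edge at about (355,155)). I descend behind it.

Request:
send_rows:
  series:
    - {"ax":0,"ay":0,"az":0,"dx":0.8,"dy":0.3,"dz":3,"hand":1}
    - {"ax":0,"ay":0,"az":0,"dx":0.8,"dy":0.3,"dz":7,"hand":1}
    - {"ax":0,"ay":0,"az":0,"dx":0.8,"dy":0.3,"dz":10,"hand":1}
    - {"ax":0,"ay":0,"az":0,"dx":0.8,"dy":0.3,"dz":11,"hand":1}
    - {"ax":0,"ay":0,"az":0,"dx":0.8,"dy":0.3,"dz":11,"hand":1}
    - {"ax":0,"ay":0,"az":0,"dx":0.8,"dy":0.3,"dz":11,"hand":1}

```text
clock: 2.8
eef_pos: [649.4, 55.0, 148.3]
tool_rot: [3.139, -0.001, 1.268]
force: [0.3, 0.7, 1.7]
width: 0.3
gripper_force: 0.0
```

```bash
python3 g.py s,45,0,146,1.27
```

```text
t 2.8 pos [649.36  54.97 148.28] rot [ 3.14 -0.    1.27] stand [ 61.89   2.22 148.28] F [0.33 0.72 1.66] w 0.25188237838331856 q [ 0.02  0.73 -0.25  1.59  0.22  0.85 -0.62]
s,45,0,146,1.27 shift cm [-0.23 -1.69  0.22] turn [ 0. -0. -0.]
```

Request:
send_rows:
  series:
    - {"ax":0,"ay":0,"az":0,"dx":-0.2,"dy":-0.6,"dz":0,"hand":1}
    - {"ax":0,"ay":0,"az":0,"dx":-0.2,"dy":-1.2,"dz":0,"hand":1}
    - {"ax":0,"ay":0,"az":0,"dx":-0.2,"dy":-1.6,"dz":0,"hand":1}
    - {"ax":0,"ay":0,"az":0,"dx":-0.2,"dy":-2.0,"dz":0,"hand":1}
    - {"ax":0,"ay":0,"az":0,"dx":-0.2,"dy":-2.4,"dz":0,"hand":1}
    - {"ax":0,"ay":0,"az":0,"dx":-0.2,"dy":-2.8,"dz":0,"hand":1}
    - {"ax":0,"ay":0,"az":0,"dx":-0.2,"dy":-3.2,"dz":0,"hand":1}
    - {"ax":0,"ay":0,"az":0,"dx":-0.2,"dy":-3.5,"dz":0,"hand":1}
    - {"ax":0,"ay":0,"az":0,"dx":-0.2,"dy":-3.8,"dz":0,"hand":1}

```text
clock: 3.7
eef_pos: [614.8, 63.9, 148.5]
tool_rot: [3.134, -0.002, 1.268]
force: [4.8, -1.9, 4.4]
width: 0.2
gripper_force: 2.9
```

```bash
python3 g.py s,15,0,144,1.27
```

```text
t 3.7 pos [614.82  63.91 148.49] rot [ 3.13 -0.    1.27] stand [ 26.24   0.51 148.49] F [ 4.82 -1.89  4.36] w 0.22788424423057585 q [ 0.    0.68 -0.25  1.69  0.22  0.78 -0.65]
s,15,0,144,1.27 shift cm [-0.05 -1.13  0.44] turn [ 0.01 -0.   -0.  ]
```

Request:
send_rows:
  series:
    - {"ax":0,"ay":0,"az":0,"dx":0,"dy":-0.6,"dz":0,"hand":1}
    - {"ax":0,"ay":0,"az":0,"dx":0,"dy":-1.4,"dz":0,"hand":1}
    - {"ax":0,"ay":0,"az":0,"dx":0,"dy":-2.2,"dz":0,"hand":1}
    - {"ax":0,"ay":0,"az":0,"dx":0,"dy":-3.0,"dz":0.1,"hand":1}
    - {"ax":0,"ay":0,"az":0,"dx":0,"dy":-3.6,"dz":0.3,"hand":1}

```text
clock: 4.2
eef_pos: [579.1, 75.6, 144.8]
tool_rot: [3.137, -0.002, 1.268]
force: [3.7, 0.4, 3.4]
width: 0.1
gripper_force: 2.4
```

```bash
python3 g.py
```

```text
t 4.2 pos [579.07  75.61 144.83] rot [ 3.14 -0.    1.27] stand [-11.36   1.09 144.83] F [3.66 0.44 3.36] w 0.06448030664611412 q [-0.02  0.65 -0.25  1.79  0.22  0.72 -0.69]
```

Request:
send_rows:
  series:
    - {"ax":0,"ay":0,"az":0,"dx":0,"dy":-0.8,"dz":0.2,"hand":1}
    - {"ax":0,"ay":0,"az":0,"dx":0,"dy":-1.5,"dz":0.6,"hand":1}
    - {"ax":0,"ay":0,"az":0,"dx":0,"dy":-2.2,"dz":1.0,"hand":1}
    - {"ax":0,"ay":0,"az":0,"dx":0,"dy":-2.9,"dz":1.5,"hand":1}
    - {"ax":0,"ay":0,"az":0,"dx":0,"dy":-3.5,"dz":2.0,"hand":1}
    - {"ax":0,"ay":0,"az":0,"dx":0,"dy":-4.0,"dz":2.6,"hand":1}
    - {"ax":0,"ay":0,"az":0,"dx":0,"dy":-4.5,"dz":3.3,"hand":1}
    - {"ax":0,"ay":0,"az":0,"dx":0,"dy":-4.9,"dz":4.0,"hand":1}
    - {"ax":0,"ay":0,"az":0,"dx":0,"dy":-5.1,"dz":4.4,"hand":1}

```text
clock: 5.1
eef_pos: [526.8, 90.2, 98.5]
tool_rot: [-3.139, 0.001, 1.269]
force: [0.5, -0.1, -0.5]
width: 0.3
gripper_force: 0.0
```

```bash
python3 g.py s,-85,0,90,1.27; python3 - <<'E'
from cell import *
import cv2,numpy as np
cv2.imwrite("pics/b.png",cv2.resize(get_image("side")["pixels"][120:270,250:450,::-1],(800,600),interpolation=cv2.INTER_CUBIC))
E
```

```text
t 5.1 pos [526.78  90.2   98.55] rot [-3.14  0.    1.27] stand [-65.63  -0.48  98.55] F [ 0.47 -0.09 -0.51] w 0.25406202788799287 q [-0.08  0.67 -0.21  1.95  0.25  0.55 -0.77]
s,-85,0,90,1.27 shift cm [ 0.05 -1.94  0.86] turn [-0.  0. -0.]
```

View pics/b.png

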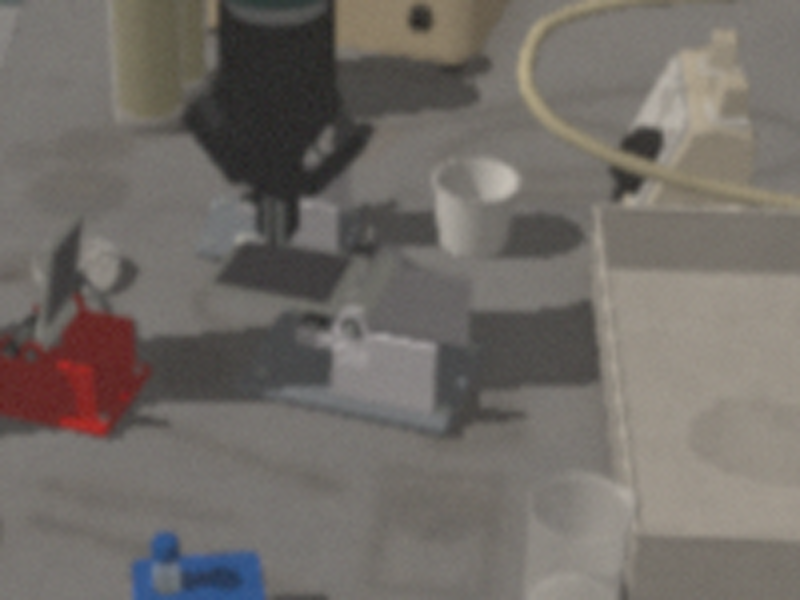

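The shelf is down: the dark mat lies level at crop (280,270), i.e. pixel (320,187). Next I move over its front part.

Request:
send_rows:
  series:
    - {"ax":0,"ay":0,"az":0,"dx":0,"dy":-1.0,"dz":0,"hand":1}
    - {"ax":0,"ay":0,"az":0,"dx":0,"dy":-1.9,"dz":0.7,"hand":1}
    - {"ax":0,"ay":0,"az":0,"dx":0,"dy":-1.9,"dz":1.4,"hand":1}
    - {"ax":0,"ay":0,"az":0,"dx":0,"dy":-1.9,"dz":1.8,"hand":1}
    - {"ax":0,"ay":0,"az":0,"dx":0,"dy":-1.9,"dz":1.9,"hand":1}
    - {"ax":0,"ay":0,"az":0,"dx":0,"dy":-1.9,"dz":1.9,"hand":1}

```text
clock: 5.75
eef_pos: [510.5, 95.9, 80.6]
tool_rot: [3.141, -0.0, 1.268]
force: [0.5, -1.0, -0.1]
width: 0.2
gripper_force: 0.0
```

Request:
send_rows:
  series:
    - {"ax":0,"ay":0,"az":0,"dx":0,"dy":0,"dz":0.1,"hand":1}
    - {"ax":0,"ay":0,"az":0,"dx":0,"dy":0,"dz":0.2,"hand":1}
    - {"ax":0,"ay":0,"az":0,"dx":0,"dy":0,"dz":0.3,"hand":1}
    - {"ax":0,"ay":0,"az":0,"dx":0,"dy":0,"dz":0.3,"hand":1}
    - {"ax":0,"ay":0,"az":0,"dx":0,"dy":0,"dz":0.3,"hand":1}

```text
clock: 6.25
eef_pos: [510.2, 96.1, 77.7]
tool_rot: [3.142, -0.0, 1.269]
force: [0.2, -0.2, 0.5]
width: 0.0
gripper_force: 0.0
```

```bash
python3 g.py
```

```text
t 6.25 pos [510.2   96.06  77.75] rot [ 3.14 -0.    1.27] stand [-83.2    0.2   77.75] F [ 0.16 -0.2   0.5 ] w 0.0350164421269677 q [-0.11  0.68 -0.19  2.01  0.27  0.47 -0.8 ]
```

Request:
send_rows:
  series:
    - {"ax":0,"ay":0,"az":0,"dx":0,"dy":0,"dz":0.05,"hand":1}
    - {"ax":0,"ay":0,"az":0,"dx":0,"dy":0,"dz":0.1,"hand":1}
    - {"ax":0,"ay":0,"az":0,"dx":0,"dy":0,"dz":0.15,"hand":1}
    - {"ax":0,"ay":0,"az":0,"dx":0,"dy":0,"dz":0.2,"hand":1}
    - {"ax":0,"ay":0,"az":0,"dx":0,"dy":0,"dz":0.2,"hand":1}

```text
clock: 6.75
eef_pos: [510.1, 96.0, 75.6]
tool_rot: [-3.141, 0.0, 1.269]
force: [0.3, 0.5, -0.2]
width: -0.5
gripper_force: 0.0
```

Request:
send_rows:
  series:
    - {"ax":0,"ay":0,"az":0,"dx":0,"dy":0,"dz":0.05,"hand":1}
    - {"ax":0,"ay":0,"az":0,"dx":0,"dy":0,"dz":0.1,"hand":1}
    - {"ax":0,"ay":0,"az":0,"dx":0,"dy":0,"dz":0.1,"hand":1}
    - {"ax":0,"ay":0,"az":0,"dx":0,"dy":0,"dz":0.1,"hand":1}

```text
clock: 7.15
eef_pos: [510.1, 96.0, 74.7]
tool_rot: [3.142, -0.0, 1.269]
force: [0.5, -0.7, 0.6]
width: -0.1
gripper_force: 0.0
```

Request:
send_rows:
  series:
    - {"ax":0,"ay":0,"az":0,"dx":0,"dy":0,"dz":0.05,"hand":1}
    - {"ax":0,"ay":0,"az":0,"dx":0,"dy":0,"dz":0.05,"hand":1}
    - {"ax":0,"ay":0,"az":0,"dx":0,"dy":0,"dz":0.05,"hand":1}

```text
clock: 7.45
eef_pos: [510.2, 96.0, 74.2]
tool_rot: [3.142, -0.0, 1.269]
force: [0.3, 0.6, 0.7]
width: -0.0
gripper_force: 0.0
```

Request:
send_rows:
  series:
    - {"ax":0,"ay":0,"az":0,"dx":0,"dy":0,"dz":0.05,"hand":1}
    - {"ax":0,"ay":0,"az":0,"dx":0,"dy":0,"dz":0.05,"hand":1}
    - {"ax":0,"ay":0,"az":0,"dx":0,"dy":0,"dz":0.05,"hand":1}

```text
clock: 7.75
eef_pos: [510.1, 96.0, 73.7]
tool_rot: [-3.142, 0.0, 1.269]
force: [-0.8, -0.2, -0.1]
width: -0.1
gripper_force: 0.0
```

Request:
send_rows:
  series:
    - {"ax":0,"ay":0,"az":0,"dx":0,"dy":0,"dz":0.05,"hand":1}
    - {"ax":0,"ay":0,"az":0,"dx":0,"dy":0,"dz":0.05,"hand":1}
    - {"ax":0,"ay":0,"az":0,"dx":0,"dy":0,"dz":0.05,"hand":1}

```text
clock: 8.05
eef_pos: [510.2, 96.0, 73.4]
tool_rot: [3.141, -0.0, 1.269]
force: [-0.5, -0.5, 3.0]
width: 0.1
gripper_force: 1.5
```

Request:
send_rows:
  series:
    - {"ax":0,"ay":0,"az":0,"dx":0,"dy":0,"dz":0.05,"hand":1}
    - {"ax":0,"ay":0,"az":0,"dx":0,"dy":0,"dz":0.05,"hand":1}
    - {"ax":0,"ay":0,"az":0,"dx":0,"dy":0,"dz":0.05,"hand":1}

```text
clock: 8.35
eef_pos: [510.2, 96.1, 73.1]
tool_rot: [3.141, -0.0, 1.269]
force: [-1.7, 0.3, 6.0]
width: -0.1
gripper_force: 3.0
```

Request:
send_rows:
  series:
    - {"ax":0,"ay":0,"az":0,"dx":0,"dy":0,"dz":0.05,"hand":1}
    - {"ax":0,"ay":0,"az":0,"dx":0,"dy":0,"dz":0.07,"hand":1}
    - {"ax":0,"ay":0,"az":0,"dx":0,"dy":0,"dz":0.07,"hand":1}

```text
clock: 8.65
eef_pos: [510.2, 96.0, 72.7]
tool_rot: [3.141, 0.0, 1.269]
force: [-1.9, -0.4, 7.9]
width: -0.0
gripper_force: 4.9
```

```bash
python3 g.py
```

```text
t 8.65 pos [510.23  96.04  72.73] rot [3.14 0.   1.27] stand [-83.17   0.19  72.73] F [-1.88 -0.44  7.94] w -0.04049650333191482 q [-0.12  0.69 -0.19  2.01  0.27  0.46 -0.81]
```

Request:
send_rows:
  series:
    - {"ax":0,"ay":0,"az":0,"dx":0,"dy":0,"dz":0.04,"hand":1}
    - {"ax":0,"ay":0,"az":0,"dx":0,"dy":0,"dz":0.06,"hand":1}
    - {"ax":0,"ay":0,"az":0,"dx":0,"dy":0,"dz":0.06,"hand":1}

```text
clock: 8.95
eef_pos: [510.2, 96.1, 72.4]
tool_rot: [3.141, 0.0, 1.269]
force: [-3.4, -1.8, 12.6]
width: -0.1
gripper_force: 6.4
```

Request:
send_rows:
  series:
    - {"ax":0,"ay":0,"az":0,"dx":0,"dy":0,"dz":-0.01,"hand":1}
    - {"ax":0,"ay":0,"az":0,"dx":0,"dy":0,"dz":-0.01,"hand":1}
    - {"ax":0,"ay":0,"az":0,"dx":0,"dy":0,"dz":-0.01,"hand":1}

```text
clock: 9.25
eef_pos: [510.2, 96.1, 72.5]
tool_rot: [3.141, -0.0, 1.269]
force: [-2.8, 0.0, 12.1]
width: 0.2
gripper_force: 6.1
```

Request:
send_rows:
  series:
    - {"ax":0,"ay":0,"az":0,"dx":0,"dy":0,"dz":0,"hand":1}
    - {"ax":0,"ay":0,"az":0,"dx":0,"dy":0,"dz":0,"hand":1}
    - {"ax":0,"ay":0,"az":0,"dx":0,"dy":0,"dz":0,"hand":1}
    - {"ax":0,"ay":0,"az":0,"dx":0,"dy":0,"dz":0,"hand":1}

```text
clock: 9.65
eef_pos: [510.2, 96.1, 72.5]
tool_rot: [3.141, 0.0, 1.269]
force: [-2.2, -0.1, 12.4]
width: 0.1
gripper_force: 6.1
```

Request:
send_rows:
  series:
    - {"ax":0,"ay":0,"az":0,"dx":0,"dy":0,"dz":0,"hand":1}
    - {"ax":0,"ay":0,"az":0,"dx":0,"dy":0,"dz":0,"hand":1}
    - {"ax":0,"ay":0,"az":0,"dx":0,"dy":0,"dz":0,"hand":1}
    - {"ax":0,"ay":0,"az":0,"dx":0,"dy":0,"dz":0,"hand":1}
    - {"ax":0,"ay":0,"az":0,"dx":0,"dy":0,"dz":0,"hand":1}

```text
clock: 10.15
eef_pos: [510.2, 96.1, 72.5]
tool_rot: [3.141, 0.0, 1.269]
force: [-3.2, -0.2, 12.0]
width: -0.2
gripper_force: 6.1
```

Request:
send_rows:
  series:
    - {"ax":0,"ay":0,"az":0,"dx":0,"dy":0,"dz":-3,"hand":1}
    - {"ax":0,"ay":0,"az":0,"dx":0,"dy":0,"dz":-7.8,"hand":1}
    - {"ax":0,"ay":0,"az":-0.42,"dx":-28.1,"dy":4.6,"dz":-7.8,"hand":0.5}
    - {"ax":0,"ay":0,"az":-0.42,"dx":-28.1,"dy":4.6,"dz":-7.8,"hand":0.3}
    - {"ax":0,"ay":0,"az":-0.42,"dx":-28.1,"dy":4.6,"dz":-7.8,"hand":0.3}
    - {"ax":0,"ay":0,"az":-0.42,"dx":-28.1,"dy":4.6,"dz":-7.8,"hand":0.3}
    - {"ax":0,"ay":0,"az":-0.42,"dx":-28.1,"dy":4.6,"dz":-7.8,"hand":0.3}
    - {"ax":0,"ay":0,"az":-0.42,"dx":-28.1,"dy":4.6,"dz":-7.8,"hand":0.3}
    - {"ax":0,"ay":0,"az":-0.42,"dx":-28.1,"dy":4.6,"dz":-7.8,"hand":0.3}
    - {"ax":0,"ay":0,"az":-0.42,"dx":-28.1,"dy":4.6,"dz":-7.8,"hand":0.3}

```text
clock: 11.15
eef_pos: [470.2, -186.5, 149.3]
tool_rot: [3.142, -0.001, 1.686]
force: [0.4, 0.0, 0.6]
width: 60.0
gripper_force: 0.0
```

Request:
send_rows:
  series:
    - {"ax":0,"ay":0,"az":0,"dx":0,"dy":0,"dz":0,"hand":0.3}
    - {"ax":0,"ay":0,"az":0,"dx":0,"dy":0,"dz":0,"hand":0.3}

```text
clock: 11.35
eef_pos: [470.9, -184.1, 149.6]
tool_rot: [3.141, -0.001, 1.692]
force: [-0.9, 0.4, -0.1]
width: 60.1
gripper_force: 0.0
```

```bash
python3 g.py w,470.7,-186.3,44,1.69; python3 - <<'E'
from cell import *
import cv2,numpy as np
cv2.imwrite("pics/c.png",cv2.resize(get_image("side")["pixels"][170:320,220:420,::-1],(800,600),interpolation=cv2.INTER_CUBIC))
E
```

```text
t 11.35 pos [ 470.95 -184.07  149.58] rot [ 3.14 -0.    1.69] stand [ -37.64 -278.97  149.58] F [-0.9   0.41 -0.07] w 60.106717732567944 q [ 0.59  0.57 -0.4   1.99  0.36  0.65  0.08]
w,470.7,-186.3,44,1.69 shift cm [-0.23 -0.06 10.56] turn [ 0. -0.  0.]
```

View pics/c.png

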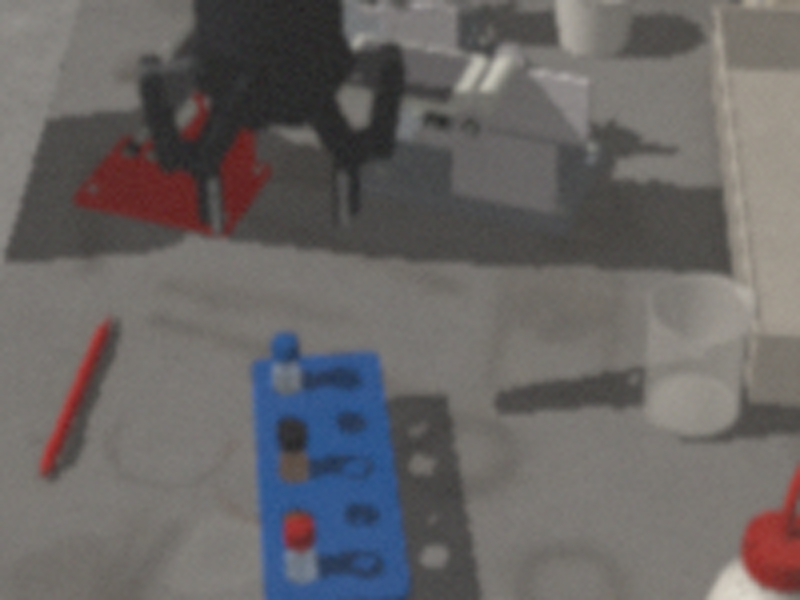

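The side view shows the open fingers at crop x 212 and 345, straddling the blue cap (crop (286,350)). I descend and grip.

Request:
send_rows:
  series:
    - {"ax":0,"ay":0,"az":0,"dx":-0.2,"dy":0,"dz":3,"hand":0.3}
    - {"ax":0,"ay":0,"az":0,"dx":-0.2,"dy":0,"dz":6,"hand":0.3}
    - {"ax":0,"ay":0,"az":0,"dx":-0.2,"dy":0,"dz":8.5,"hand":0.3}
    - {"ax":0,"ay":0,"az":0,"dx":-0.2,"dy":0,"dz":9.8,"hand":0.3}
    - {"ax":0,"ay":0,"az":0,"dx":-0.2,"dy":0,"dz":10.4,"hand":0.3}
    - {"ax":0,"ay":0,"az":0,"dx":-0.2,"dy":0,"dz":10.4,"hand":0.3}
    - {"ax":0,"ay":0,"az":0,"dx":-0.2,"dy":0,"dz":10.4,"hand":0.4}
    - {"ax":0,"ay":0,"az":0,"dx":-0.2,"dy":0,"dz":10.4,"hand":0.5}
    - {"ax":0,"ay":0,"az":0,"dx":-0.2,"dy":0,"dz":10.4,"hand":0.6}
    - {"ax":0,"ay":0,"az":0,"dx":-0.2,"dy":0,"dz":10.4,"hand":0.7}

```text
clock: 12.4
eef_pos: [471.0, -188.1, 46.1]
tool_rot: [3.141, 0.0, 1.688]
force: [0.7, -1.1, -0.4]
width: 26.0
gripper_force: 0.0
```

Request:
send_rows:
  series:
    - {"ax":0,"ay":0,"az":0,"dx":0,"dy":0,"dz":0,"hand":0.75}
    - {"ax":0,"ay":0,"az":0,"dx":0,"dy":0,"dz":0,"hand":0.8}
    - {"ax":0,"ay":0,"az":0,"dx":0,"dy":0,"dz":0,"hand":0.9}
    - {"ax":0,"ay":0,"az":0,"dx":0,"dy":0,"dz":0,"hand":1}
    - {"ax":0,"ay":0,"az":0,"dx":0,"dy":0,"dz":0,"hand":1}

```text
clock: 12.9
eef_pos: [470.8, -188.0, 45.8]
tool_rot: [3.141, 0.0, 1.689]
force: [-0.6, -0.3, 6.6]
width: 15.0
gripper_force: 58.4
```

Request:
send_rows:
  series:
    - {"ax":0,"ay":0,"az":0,"dx":0,"dy":0,"dz":-1,"hand":1}
    - {"ax":0,"ay":0,"az":0,"dx":0,"dy":0,"dz":-2.5,"hand":1}
    - {"ax":0,"ay":0,"az":0,"dx":0,"dy":0,"dz":-4.5,"hand":1}
    - {"ax":0,"ay":0,"az":0,"dx":0,"dy":0,"dz":-7,"hand":1}
    - {"ax":0,"ay":0,"az":0,"dx":0,"dy":0,"dz":-9,"hand":1}
    - {"ax":0,"ay":0,"az":0,"dx":0,"dy":0,"dz":-10.4,"hand":1}
    - {"ax":0,"ay":0,"az":0,"dx":0,"dy":0,"dz":-10.4,"hand":1}
    - {"ax":0,"ay":0,"az":0,"dx":0,"dy":0,"dz":-10.4,"hand":1}

```text
clock: 13.7
eef_pos: [470.5, -188.0, 149.5]
tool_rot: [3.141, 0.0, 1.689]
force: [-0.1, 0.2, 0.0]
width: 14.8
gripper_force: 58.5
```

```bash
python3 g.py s,-60,0,150,1.27; python3 - <<'E'
from cell import *
import cv2,numpy as np
a=get_image("side")["pixels"][190:320,235:435,::-1]
cv2.imwrite("pics/d.png",cv2.resize(a,(800,520),interpolation=cv2.INTER_CUBIC))
E
```

```text
t 13.7 pos [ 470.51 -187.99  149.53] rot [3.14 0.   1.69] stand [ -36.89 -282.85  149.53] F [-0.06  0.24  0.01] w 14.790206510462715 q [ 0.6   0.57 -0.41  1.99  0.36  0.65  0.08]
s,-60,0,150,1.27 shift cm [26.78  9.39 -0.05] turn [0.   0.   0.42]
```

View pics/d.png

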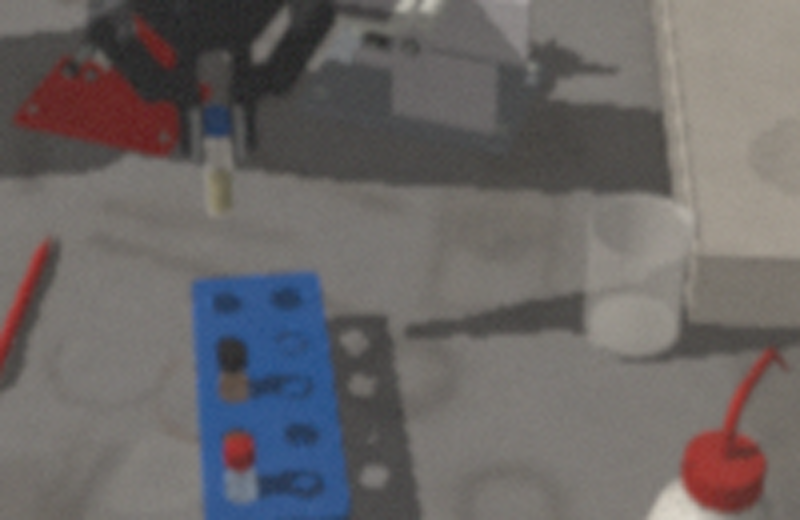

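The vial is held upright: cap at crop (216,120), foot at (219,213). The other vials stand undisturbed. I carry it over the shelf.

Request:
send_rows:
  series:
    - {"ax":0,"ay":0,"az":0.05,"dx":2,"dy":0.7,"dz":0,"hand":1}
    - {"ax":0,"ay":0,"az":0.1,"dx":5.5,"dy":1.9,"dz":0,"hand":1}
    - {"ax":0,"ay":0,"az":0.16,"dx":9.5,"dy":3.3,"dz":0,"hand":1}
    - {"ax":0,"ay":0,"az":0.22,"dx":13.5,"dy":4.7,"dz":0,"hand":1}
    - {"ax":0,"ay":0,"az":0.28,"dx":17.5,"dy":6.1,"dz":0,"hand":1}
    - {"ax":0,"ay":0,"az":0.34,"dx":21.5,"dy":7.5,"dz":0,"hand":1}
    - {"ax":0,"ay":0,"az":0.4,"dx":24.5,"dy":8.6,"dz":0,"hand":1}
    - {"ax":0,"ay":0,"az":0.42,"dx":26.2,"dy":9.2,"dz":0,"hand":1}
    - {"ax":0,"ay":0,"az":0.42,"dx":26.7,"dy":9.4,"dz":0,"hand":1}
    - {"ax":0,"ay":0,"az":0.42,"dx":26.7,"dy":9.4,"dz":0,"hand":1}

```text
clock: 14.75
eef_pos: [532.1, 88.5, 148.7]
tool_rot: [-3.14, 0.001, 1.271]
force: [0.2, -0.6, -0.1]
width: 14.7
gripper_force: 58.5
```

Request:
send_rows:
  series:
    - {"ax":0,"ay":0,"az":0,"dx":0,"dy":0,"dz":0.5,"hand":1}
    - {"ax":0,"ay":0,"az":0,"dx":0,"dy":0,"dz":1.3,"hand":1}
    - {"ax":0,"ay":0,"az":0,"dx":0,"dy":0,"dz":2.0,"hand":1}
    - {"ax":0,"ay":0,"az":0,"dx":0,"dy":0,"dz":2.5,"hand":1}
    - {"ax":0,"ay":0,"az":0,"dx":0,"dy":0,"dz":2.7,"hand":1}
    - {"ax":0,"ay":0,"az":0,"dx":0,"dy":0,"dz":2.7,"hand":1}

```text
clock: 15.35
eef_pos: [532.4, 88.1, 122.1]
tool_rot: [-3.141, 0.0, 1.269]
force: [0.6, 0.1, -0.5]
width: 14.6
gripper_force: 58.5
```

```bash
python3 g.py s,-60,0,115.5,1.27; python3 - <<'E'
from cell import *
import cv2,numpy as np
a=get_image("side")["pixels"][120:240,270:430,::-1]
cv2.imwrite("pics/e.png",cv2.resize(a,(800,600),interpolation=cv2.INTER_CUBIC))
E
```

```text
t 15.35 pos [532.41  88.12 122.11] rot [-3.14  0.    1.27] stand [-59.64  -0.8  122.11] F [ 0.59  0.07 -0.49] w 14.610133250317245 q [-0.06  0.63 -0.24  1.92  0.24  0.61 -0.76]
s,-60,0,115.5,1.27 shift cm [ 0.08 -0.04  0.66] turn [-0.  0. -0.]
```

View pics/e.png

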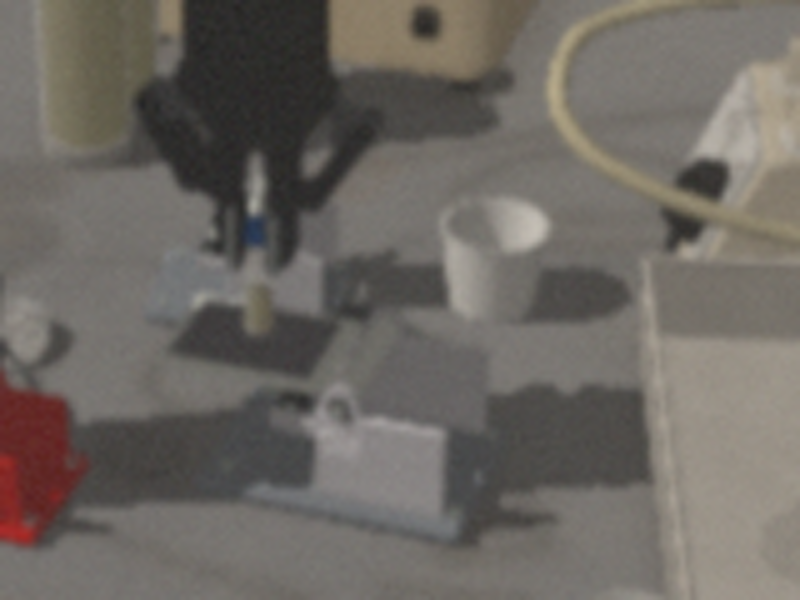

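The vial's foot, at crop (260,333), hangs over the middle of the mat. That makes 11 pictures viewed, one over the limit, so from here I use numbers only. I lower gently until it touches.

Request:
send_rows:
  series:
    - {"ax":0,"ay":0,"az":0,"dx":0,"dy":0,"dz":0.15,"hand":1}
    - {"ax":0,"ay":0,"az":0,"dx":0,"dy":0,"dz":0.3,"hand":1}
    - {"ax":0,"ay":0,"az":0,"dx":0,"dy":0,"dz":0.4,"hand":1}
    - {"ax":0,"ay":0,"az":0,"dx":0,"dy":0,"dz":0.5,"hand":1}
    - {"ax":0,"ay":0,"az":0,"dx":0,"dy":0,"dz":0.5,"hand":1}
    - {"ax":0,"ay":0,"az":0,"dx":0,"dy":0,"dz":0.5,"hand":1}

```text
clock: 16.0
eef_pos: [532.7, 88.3, 117.5]
tool_rot: [3.142, -0.0, 1.269]
force: [0.9, 0.0, -0.9]
width: 14.7
gripper_force: 58.5
```

Request:
send_rows:
  series:
    - {"ax":0,"ay":0,"az":0,"dx":0,"dy":0,"dz":0.05,"hand":1}
    - {"ax":0,"ay":0,"az":0,"dx":0,"dy":0,"dz":0.1,"hand":1}
    - {"ax":0,"ay":0,"az":0,"dx":0,"dy":0,"dz":0.1,"hand":1}

```text
clock: 16.3
eef_pos: [532.6, 88.3, 116.5]
tool_rot: [-3.142, 0.0, 1.269]
force: [-0.3, 0.8, -0.1]
width: 14.7
gripper_force: 58.5
```

Request:
send_rows:
  series:
    - {"ax":0,"ay":0,"az":0,"dx":0,"dy":0,"dz":0.05,"hand":1}
    - {"ax":0,"ay":0,"az":0,"dx":0,"dy":0,"dz":0.05,"hand":1}
    - {"ax":0,"ay":0,"az":0,"dx":0,"dy":0,"dz":0.05,"hand":1}

```text
clock: 16.6
eef_pos: [532.6, 88.3, 116.0]
tool_rot: [-3.142, 0.0, 1.269]
force: [0.4, -0.3, -0.3]
width: 15.1
gripper_force: 58.5
```

Request:
send_rows:
  series:
    - {"ax":0,"ay":0,"az":0,"dx":0,"dy":0,"dz":0.05,"hand":1}
    - {"ax":0,"ay":0,"az":0,"dx":0,"dy":0,"dz":0.05,"hand":1}
    - {"ax":0,"ay":0,"az":0,"dx":0,"dy":0,"dz":0.05,"hand":1}

```text
clock: 16.9
eef_pos: [532.7, 88.3, 115.5]
tool_rot: [3.141, -0.0, 1.269]
force: [0.5, -0.4, 0.7]
width: 14.9
gripper_force: 58.5
```

Request:
send_rows:
  series:
    - {"ax":0,"ay":0,"az":0,"dx":0,"dy":0,"dz":0.05,"hand":1}
    - {"ax":0,"ay":0,"az":0,"dx":0,"dy":0,"dz":0.05,"hand":1}
    - {"ax":0,"ay":0,"az":0,"dx":0,"dy":0,"dz":0.05,"hand":1}

```text
clock: 17.2
eef_pos: [532.7, 88.4, 115.3]
tool_rot: [3.141, -0.0, 1.269]
force: [-0.6, 0.1, 3.9]
width: 14.5
gripper_force: 58.6
```

Request:
send_rows:
  series:
    - {"ax":0,"ay":0,"az":0,"dx":0,"dy":0,"dz":0.03,"hand":1}
    - {"ax":0,"ay":0,"az":0,"dx":0,"dy":0,"dz":0.03,"hand":1}
    - {"ax":0,"ay":0,"az":0,"dx":0,"dy":0,"dz":0.03,"hand":1}

```text
clock: 17.5
eef_pos: [532.7, 88.4, 115.1]
tool_rot: [3.141, -0.0, 1.269]
force: [-0.7, -0.5, 6.7]
width: 14.4
gripper_force: 58.9
```

Contact came at the predicted height. I ease off and open slowly, then raise the hand.

Request:
send_rows:
  series:
    - {"ax":0,"ay":0,"az":0,"dx":0,"dy":0,"dz":-0.06,"hand":1}
    - {"ax":0,"ay":0,"az":0,"dx":0,"dy":0,"dz":-0.06,"hand":0.85}
    - {"ax":0,"ay":0,"az":0,"dx":0,"dy":0,"dz":-0.06,"hand":0.8}
    - {"ax":0,"ay":0,"az":0,"dx":0,"dy":0,"dz":-0.06,"hand":0.75}
    - {"ax":0,"ay":0,"az":0,"dx":0,"dy":0,"dz":-0.06,"hand":0.7}
    - {"ax":0,"ay":0,"az":0,"dx":0,"dy":0,"dz":-0.06,"hand":0.6}
    - {"ax":0,"ay":0,"az":0,"dx":0,"dy":0,"dz":-0.06,"hand":0.5}
    - {"ax":0,"ay":0,"az":0,"dx":0,"dy":0,"dz":-0.06,"hand":0.4}
    - {"ax":0,"ay":0,"az":0,"dx":0,"dy":0,"dz":-0.06,"hand":0.3}
    - {"ax":0,"ay":0,"az":0,"dx":0,"dy":0,"dz":-0.06,"hand":0.3}

```text
clock: 18.5
eef_pos: [532.7, 88.3, 115.3]
tool_rot: [3.142, -0.0, 1.269]
force: [-0.2, -0.3, -0.1]
width: 59.7
gripper_force: 0.0
```

Request:
send_rows:
  series:
    - {"ax":0,"ay":0,"az":0,"dx":0,"dy":0,"dz":-1,"hand":0.3}
    - {"ax":0,"ay":0,"az":0,"dx":0,"dy":0,"dz":-3,"hand":0.3}
    - {"ax":0,"ay":0,"az":0,"dx":0,"dy":0,"dz":-6,"hand":0.3}
    - {"ax":0,"ay":0,"az":0,"dx":0,"dy":0,"dz":-10,"hand":0.3}
    - {"ax":0,"ay":0,"az":0,"dx":0,"dy":0,"dz":-13,"hand":0.3}
    - {"ax":0,"ay":0,"az":0,"dx":-8,"dy":0,"dz":-15,"hand":0.3}
    - {"ax":0,"ay":0,"az":0,"dx":-13,"dy":0,"dz":-15,"hand":0.3}
    - {"ax":0,"ay":0,"az":0,"dx":-18,"dy":0,"dz":-15,"hand":0.3}
    - {"ax":0,"ay":0,"az":0,"dx":-22,"dy":0,"dz":-15,"hand":0.3}
    - {"ax":0,"ay":0,"az":0,"dx":-22,"dy":0,"dz":-15,"hand":0.3}

```text
clock: 19.5
eef_pos: [465.1, -126.8, 266.2]
tool_rot: [3.141, 0.003, 1.263]
force: [0.9, -0.1, -0.7]
width: 59.6
gripper_force: 0.0
```

```bash
python3 g.py; python3 - <<'E'
from cell import *
import cv2,pickle,numpy as np
from h import *
new={n:get_image(n) for n in("side","top")}
X=np.array([532.3,88.9]); 
for n in new:
    p=proj(n,[*X,135]); f=proj(n,[*X,74])
    hsv=cv2.cvtColor(new[n]["pixels"],cv2.COLOR_RGB2HSV); m=cv2.inRange(hsv,(100,110,40),(125,255,255))
    k,l,st,ce=cv2.connectedComponentsWithStats(m)
    print(n,"expect cap",p,"foot",f,[(ce[i],st[i,4]) for i in range(1,k) if st[i,4]>5 and np.hypot(*(ce[i]-p))<30])
    # row profile of colour change vs start for beaker/cup/vials
    df=cv2.absdiff(new[n]["pixels"],d[n]["pixels"]).max(2)
    for nm,x in {"cup":(672,254,27),"beaker":(708,-164,40),"amber":(479,-257,60),"red":(488,-330,60)}.items():
        u,v=proj(n,x).astype(int); print(nm,df[v-8:v+9,u-8:u+9].mean().round(1))
E
```

```text
t 19.5 pos [ 465.11 -126.83  266.2 ] rot [3.14 0.   1.26] stand [ -60.18 -226.04  266.2 ] F [ 0.92 -0.13 -0.74] w 59.57374180915394 q [ 0.41  0.35 -0.27  1.92  0.12  0.88 -0.24]
side expect cap [321.68768584 168.3970377 ] foot [321.78391787 187.84608453] [(array([321.08333333, 167.66666667]), np.int32(12))]
cup 2.6
beaker 14.5
amber 3.3
red 3.1
top expect cap [264.74808327 192.70512374] foot [268.08915907 198.24398689] [(array([263.41176471, 192.11764706]), np.int32(34))]
cup 1.7
beaker 59.6
amber 65.2
red 32.5
```

The cap sits within about 1 px of its expected place in both views, so the vial stands. The arm is clear, so I hand in.

```bash
python3 -c "
from cell import *
print(finish_job())"
```

```text
the job is handed in; nothing more can be done
None
```

The job is handed in at about 19.5 s, with no verdict returned: the shelf was snapped down and pressed at about 12 N (12.0–12.6 N read) for 1.2 s, and the blue-capped vial stands on the middle of the mat by camera check (I viewed 11 pictures, one over the limit of 10).

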